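# Release the latched dust-gate key

## Task

One of the four identical keys on the green dust-gate switch box is latched down: find it by tapping the keys lightly with the fingertips, then press that key firmly down until its catch lets go, and take the hand away so that all four keys stand fully up. Push none of the other keys down more than half of its travel, lean on nothing hard, and do not move the tools and bits lying about.

Things in the scene. Friction and masses are not known exactly. Their poses are not given: they have to be found in the camera images.
- switch_box: low green switch box with a dark deck, 90x230x40 mm (x, y, z), fixed on the bench, turned up to 0.35 rad. Origin: centre of its underside; x away from the robot, y left along the row, z up; deck 40 mm above the bench. On it four identical square white keys, tops 30x30 mm, 50 mm from centre to centre along its middle, each in a black collar 3 mm high; a grey conduit stub at the back
- key_1_up (a point): key place 1 of 4, from the left (+y of the box): centre of that key's top as it stands when up, 58 mm above the bench; fixed to the box, does not go down with the key. Keys move straight down only, sprung up: an up key's top is 18 mm above the deck, yields from 1.5 N, 3 N at 3 mm, 4.5 N at 6 mm, 7 N at its stop 11 mm down, and springs back
- key_2_up (a point): key place 2 of 4, from the left (+y of the box): centre of that key's top as it stands when up, 58 mm above the bench; fixed to the box, does not go down with the key. One key of the four (any, not told here) starts latched: its top is 6 mm below the up height, and it does not yield to a touch below about 4.5 N
- key_3_up (a point): key place 3 of 4, from the left (+y of the box): centre of that key's top as it stands when up, 58 mm above the bench; fixed to the box, does not go down with the key. The latched key's catch lets go when it is pushed to 9.5 mm or more below the up height (about 6.5 N; stop at 11 mm); let go, it springs up and does not latch again
- key_4_up (a point): key place 4 of 4, from the left (+y of the box): centre of that key's top as it stands when up, 58 mm above the bench; fixed to the box, does not go down with the key. All four look and feel alike but for the latch
- latched_key (a joint): depth (m) of the key that starts latched, wherever it is in the row: 0 up, 0.006 latched, 0.011 at its stop. Which place in the row this key takes changes from start to start and is not told
- up_key_1 (a joint): depth (m) of one of the three keys that start up: 0 up, 0.011 at its stop. Which place in the row it takes changes from start to start and is not told
- up_key_2 (a joint): depth (m) of one of the three keys that start up: 0 up, 0.011 at its stop. Which place in the row it takes changes from start to start and is not told
- up_key_3 (a joint): depth (m) of one of the three keys that start up: 0 up, 0.011 at its stop. Which place in the row it takes changes from start to start and is not told
- chisel: bevel-edge chisel with a wooden handle, 26x265x26 mm, lying at the front edge of the bench, loose, to be left alone. Origin: centre of its underside
- pencil: flat red carpenter's pencil, 15x159x8 mm, lying at the front edge of the bench, loose, to be left alone. Origin: centre of its underside
- tape: yellow pocket tape measure, 39x90x70 mm, standing on the right, loose, to be left alone. Origin: centre of its underside
- offcut: small pine offcut, 30x90x20 mm, on the left, loose, to be left alone. Origin: centre of its underside
- nut: steel hex nut, 18x21x10 mm, on the left, loose, to be left alone. Origin: centre of its underside
- driver: red-handled screwdriver, 28x199x24 mm, lying behind the box, loose, to be left alone. Origin: centre of its underside

How it is judged:
On the way:
1. the latched key is pressed on past its catch, 8 mm or more below the up height (value of joint latched_key above 0.008 m), for 0.05 s.
At the end, for the whole second after the job is handed in: all four keys, the formerly latched one too, are up within 1.5 mm; the chisel, pencil, tape measure, offcut, nut and screwdriver lie within 15 mm of where they lay (value of joint each of latched_key, up_key_1, up_key_2, up_key_3 below 0.0015 m and distance of each of chisel, pencil, tape, offcut, nut, driver from where it was at the start of the episode below 0.015 m); the robot touches nothing.
It fails at once if a key that was up is pushed down more than 6 mm (value of joint any of up_key_1, up_key_2, up_key_3 above 0.006 m).
It fails at once if the fingers press on anything with more than 40 N (contact force between the fingers and anything else above 40 N).
It fails at once if one of the tools and bits lying about is moved or lifted more than 15 mm (distance of any of chisel, pencil, tape, offcut, nut, driver from where it was at the start of the episode above 0.015 m).
It also fails if it takes over 48 s, if anything falls off the work surface, if the arm or the gripper's body presses on something with over 40 N, if the wrist force passes 120 N, or if a joint passes its speed limit or range.

## Robot

A 6-joint arm with a two-finger parallel gripper is mounted at the origin on a cart in front of the work surface, level with it; the furniture and walls round the work are solid. World frame = base frame: x ahead of the robot, y to its left, z up, the work surface at z = 0. Lengths are in m, angles in rad, forces in N, time in s.
With the tool pointing down it reaches from about 0.35 to 0.775 m from the base axis. Payload 5.5 kg.
Tool frame: the origin (TCP) lies midway between the tips of the shut fingers; the grasp point (between the pads) lies 19 mm behind it; z points along the fingers, y is the line along which they close (so a half turn about z gives the same grasp; the last joint's range is limited). The gripper opens to 85 mm and grips with 20 to 120 N. Pads are 22 mm wide; open, the fingers measure 114 mm over their backs; the gripper's body (76 mm by 85 mm) begins 54 mm behind the grasp point. The pads swing forward as they close: fully open they stand 13 mm farther back than shut.
Start: joints at [1.177, 0.313, 0.046, 1.304, 0, 1.431], TCP at [0.144, 0.557, 0.231] pointing down, gripper open.
Joint ranges: [-2.76, 2.76], [-0.86, 1.69], [-1.03, 1.26], [-2.2, 2.34], [-1.47, 1.5], [-3.14, 3.14]. Speed limits (rad/s): [2.57, 2.57, 3.14, 3.14, 3.14, 3.14].

## Interface

Orientations are given as a unit quaternion [w, x, y, z].
In Python, from workcell import env gives the robot as it stands.
- The arm moves only by the tool move_arm, never from a script. Its argument "targets" is a list of rows, each a list of 3 entries, a list of its own where there are three numbers: the shift along the tool's x, y, z in mm, then the turn, a rotation vector about the tool's x, y, z in units of 10 degrees (1.0 is 10 degrees), then the closure, from -1 (fully open) to 1 (shut). In form: [[[dx, dy, dz], [ax, ay, az], gripper], ...]. A call has 1 to 5 rows; each row is the pose to reach, as a shift and turn from the pose commanded when the call began, along the tool's axes at that moment; what a row does not reach only later rows make up. A row lasts 1/8 s, in which the tool goes at most 62.5 mm and 10.7 degrees, less where a joint would pass 70% of its speed; a pose out of reach is approached as far as the arm can. A call with a gripper value outside its range is refused whole. The fingers move at their own pace and stop on an object; "squeeze" is the grip in N (left out, the last holds). Time passes only in rows, so rows that repeat a pose let the fingers close. It gives the time, the measured TCP pose, the force, the opening and the grip force at its end, in the units of the state.
- env.get_state(): the state, without advancing time (a new reading comes with each control period).
- env.read_camera(name): name is "scene" or "top" or "wrist"; returns a dict with "pixels" (420x560x3 uint8, red, green, blue), "fovy" (degrees; the focal length in pixels is half the picture's height over the tangent of half this angle, whatever the lens; pixels are square), "cx", "cy" (the principal point, pixels), "extrinsics" (4x4, takes a point from world to camera coordinates); the wrist camera has in their place "mount" (4x4, takes a point from camera to tool coordinates, whose origin is the TCP and whose axes are the flange's). Camera axes: x right, y up, looking along -z (the intrinsics and any distortion apply to the point x, -y, -z); pixel columns grow to the right and rows downward; lengths in m; the calibration is good to about 2 mm. A picture is of the moment at which its call begins: read the wrist's pose just before it. There is no depth.
- env.hand_in(): hands the job in; it is judged then, once.
Trained networks look in a picture, given as the dict that the camera call returned (one of the last four; its "shot" number tells which), for a name from the list of things; names that differ only in an ending like _2 or _b are one class to them, and where a whole thing is asked for, a point or a joint stands for the part that bears it (a point fixed in the world has none). Each returns a list of dicts, best first, with "confidence" (0 to 1); they miss things now and then, are a little off and sometimes report something else, mostly with a low value. They report only what shows in the picture. A call takes as long as a camera call.
- env.spot_in(thing, picture): "centre" ([x, y, z] in m, in world coordinates, good to about 4 mm: the middle of the surface that is visible of it).
- env.regions_of(thing, picture): "mask" (420x560 bool, what is visible of it).
- env.landmark_of(thing, picture): "centre" ([x, y, z] in m, in world coordinates, good to about 4 mm: a listed point, or the origin of a listed thing).
The state is a dict: "clock": time; "joint_pos": joint angles; "qvel": joint speeds; "tau": joint torques, N m; "tcp_pos": TCP position; "orientation": TCP orientation; "wrist_force": force on the tool from outside, world axes, zero at the start; "ft_torque": the same for the moment, N m; "finger_gap": finger opening in m; "grip_force": force on a finger pad.
Only numpy, scipy, OpenCV 4.12 (cv2) and the standard library are available. Lean on these libraries where they do the work, as an engineer would, in place of code of your own. Each camera call takes 0.05 s, during which the arm holds its last target. There are 200 camera calls.

## Working session

There is one attempt and no reset: what is moved stays moved. The work goes in short steps, Python scripts to look and compute and a tool call to move; the robot and the scene stay as the last step left them, time stands still between calls to the robot, and variables do not carry over. Pictures are saved under pics/ and viewed, at most 10 in all, crops included, and the job is handed in when it is done.

Besides the shell and the picture viewer there is one more tool, called after "Call:" as name(argument=value, ...), one argument or row to a line, values as JSON. move_arm: Moves the arm, as the interface text tells. Its arguments: {"type":"object","properties":{"targets":{"type":"array","items":{"type":"array"}},"squeeze":{"type":"number"}},"required":["targets"]}

```bash
mkdir -p pics
cat > h.py <<'E'
from workcell import env
import numpy as np, cv2
from scipy.spatial.transform import Rotation as R
def rot():
    s=env.get_state(); q=s["orientation"]; return s,R.from_quat([q[1],q[2],q[3],q[0]])
E
python3 - <<'E'
from h import *
s,r=rot(); print(s["clock"],s["tcp_pos"],r.as_matrix().round(3),s["wrist_force"],s["finger_gap"])
for c in ("scene","top"):
    p=env.read_camera(c); cv2.imwrite(f"pics/{c}0.png",p["pixels"][...,::-1])
    for n in ("key_1_up","key_2_up","key_3_up","key_4_up","switch_box"):
        for d in env.landmark_of(n,p)[:4]: print(c,n,np.round(d["centre"],4),round(d["confidence"],2))
E
```

```text
0.0 [0.14418445 0.55609098 0.23040936] [[-0.968  0.251 -0.001]
 [ 0.251  0.968 -0.002]
 [ 0.    -0.002 -1.   ]] [-0.27387136 -0.18316002 -0.75972372] 0.0853059850608009
scene key_1_up [ 0.5611 -0.0047  0.059 ] 0.56
scene key_2_up [ 0.5441 -0.0513  0.0584] 0.69
scene key_2_up [0.6429 0.028  0.0009] 0.3
scene key_3_up [ 0.5329 -0.1005  0.0589] 0.95
scene key_4_up [ 0.5278 -0.1476  0.0571] 0.86
scene switch_box [ 0.5405 -0.077   0.001 ] 0.59
scene switch_box [ 0.3589 -0.1657 -0.0015] 0.51
top key_1_up [ 0.5563 -0.0013  0.054 ] 0.62
top key_1_up [ 0.4207 -0.2672 -0.0018] 0.31
top key_2_up [ 0.5467 -0.0486  0.0598] 0.93
top key_2_up [0.5209 0.1945 0.0015] 0.5
top key_3_up [ 0.5368 -0.1018  0.0562] 0.72
top key_4_up [ 0.5274 -0.1505  0.0581] 0.57
top switch_box [ 0.5447 -0.0805  0.0017] 0.98
```

View pics/top0.png

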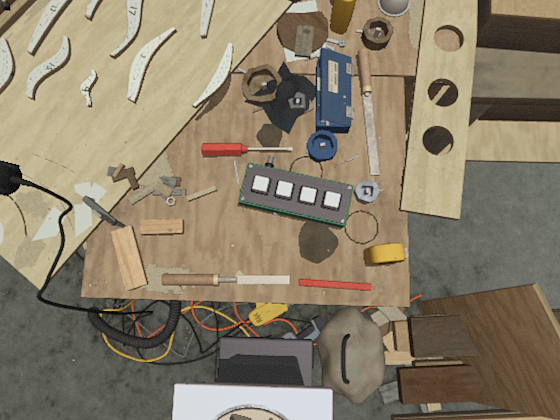

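View pics/scene0.png

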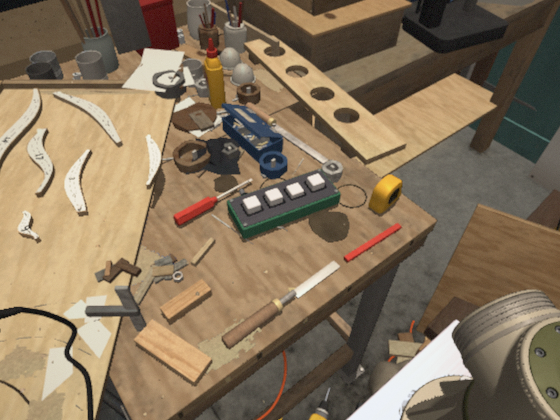

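The keys run across the top view from (261,184) to (332,200). Nothing tall is close to them except the conduit stub behind. The fit puts the box centre at about (0.542, -0.076), with the row along (0.208, 0.978). I'll close the fingers and move over.

Call:
move_arm(
  targets=[
    [[-46,-37,5],[0,0,0],1],
    [[-92,-74,10],[0,0,0],1],
    [[-138,-111,15],[0,0,0],1],
    [[-184,-148,20],[0,0,0],1],
    [[-230,-185,25],[0,0,0],1],
  ],
  squeeze=30,
)

```text
clock: 1.23
tcp_pos: [0.3215, 0.3184, 0.2065]
orientation: [0.0, 0.126, 0.992, 0.0]
wrist_force: [-0.2, -0.2, 0.2]
finger_gap: -0.0001
grip_force: 0.0
```

Call:
move_arm(
  targets=[
    [[-46,-37,5],[0,0,0],1],
    [[-92,-74,10],[0,0,0],1],
    [[-138,-111,15],[0,0,0],1],
    [[-184,-148,20],[0,0,0],1],
    [[-230,-185,25],[0,0,0],1],
  ],
)

```text
clock: 1.85
tcp_pos: [0.4979, 0.0812, 0.1815]
orientation: [0.001, 0.127, 0.992, 0.0]
wrist_force: [-0.1, 1.0, -0.8]
finger_gap: 0.0
grip_force: 0.0
```

```bash
cat >> h.py <<'E'
K=None
def to(p):
    s,r=rot(); return (r.inv().apply(np.array(p)-s["tcp_pos"])*1000).round(1)
E
python3 - <<'E'
from h import *
s,r=rot(); print(s["clock"],s["tcp_pos"],r.as_matrix().round(3),s["wrist_force"],s["finger_gap"])
for t in [(0.5576,-0.0027,.12),(.547,-.0516,.12)]: print(to(t))
T=np.eye(4);T[:3,:3]=r.as_matrix();T[:3,3]=s["tcp_pos"]
p=env.read_camera("wrist"); cv2.imwrite("pics/w1.png",p["pixels"][...,::-1])
for i in range(1,5):
    for d in env.landmark_of(f"key_{i}_up",p)[:2]: print(i,np.round(d["centre"],4),round(d["confidence"],2))
E
```

```text
1.85 [0.49788113 0.08120939 0.18148433] [[-0.968  0.251  0.001]
 [ 0.251  0.968  0.   ]
 [-0.001  0.001 -1.   ]] [-0.08048627  0.9863678  -0.79536713] 2.982186040720831e-05
[-78.8 -66.2  61.5]
[ -80.9 -116.2   61.5]
2 [ 0.5477 -0.0567  0.0556] 0.89
3 [ 0.5346 -0.101   0.056 ] 0.8
4 [ 0.5313 -0.1477  0.0631] 0.97
4 [0.5265 0.1928 0.0027] 0.61
```

View pics/w1.png

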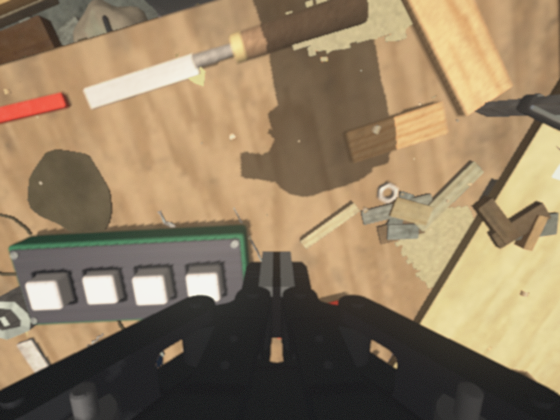

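The wrist view shows the key row at rows 280-295, columns 45-205, with key 1 nearest the fingers. It agrees with the fit, so I'll go over key 1.

Call:
move_arm(
  targets=[
    [[-40,-33,20],[0,0,0],1],
    [[-79,-66,40],[0,0,0],1],
    [[-79,-66,80],[0,0,0],1],
    [[-79,-66,112],[0,0,0],1],
    [[-79,-66,112],[0,0,0],1],
  ],
)

```text
clock: 2.72
tcp_pos: [0.5537, 0.0013, 0.0672]
orientation: [-0.003, 0.125, 0.992, 0.0]
wrist_force: [-0.2, -0.7, -0.2]
finger_gap: 0.0001
grip_force: 0.0
```

Call:
move_arm(
  targets=[
    [[0,0,0],[0,0,0],1],
    [[0,0,0],[0,0,0],1],
  ],
)

```text
clock: 2.98
tcp_pos: [0.5579, -0.0003, 0.0713]
orientation: [0.002, 0.126, 0.992, 0.0]
wrist_force: [0.2, 0.0, 0.1]
finger_gap: -0.0002
grip_force: 0.0
```

Run:
```python
from h import *
print(to((0.5576,-0.0027,.058)),env.get_state()["wrist_force"])
p=env.read_camera("scene"); cv2.imwrite("pics/s1.png",cv2.resize(p["pixels"][100:270,160:400,::-1],None,fx=3,fy=3))
```

```text
[-0.2 -2.5 13.3] [0.15165416 0.03219218 0.11550191]
```

View pics/s1.png

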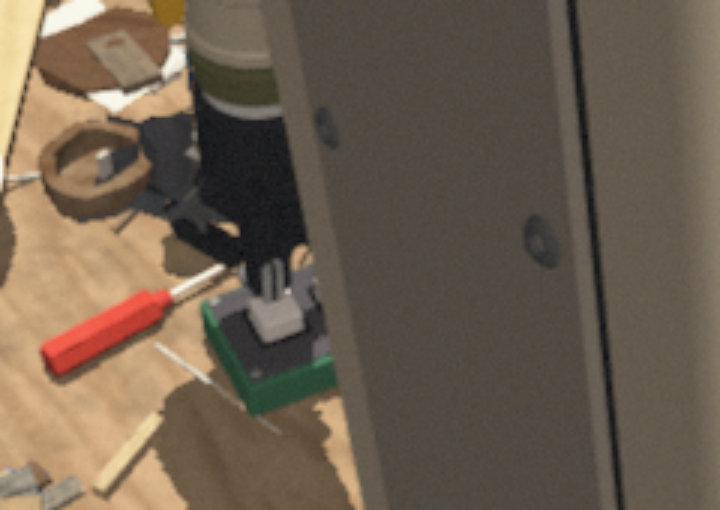

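The fingertips are above key 1, at crop (272,285) with the key at (275,315). I'll tap slowly.

Call:
move_arm(
  targets=[
    [[0,-2.5,6],[0,0,0],1],
    [[0,-2.5,11],[0,0,0],1],
    [[0,-2.5,14],[0,0,0],1],
    [[0,-2.5,15.5],[0,0,0],1],
    [[0,-2.5,15.5],[0,0,0],1],
  ],
)

```text
clock: 3.65
tcp_pos: [0.556, -0.0033, 0.0539]
orientation: [0.0, 0.127, 0.992, -0.0]
wrist_force: [-0.5, -1.6, 3.2]
finger_gap: 0.0001
grip_force: 1.7
```

Call:
move_arm(
  targets=[
    [[0,0,0],[0,0,0],1],
    [[0,0,0],[0,0,0],1],
  ],
)

```text
clock: 3.9
tcp_pos: [0.556, -0.0033, 0.0539]
orientation: [0.0, 0.127, 0.992, -0.0]
wrist_force: [-0.8, -2.1, 3.0]
finger_gap: -0.0001
grip_force: 1.7
```

Key 1 gives 3 N at 54 mm, which suggests it is up. Next is key 2.

Call:
move_arm(
  targets=[
    [[0,0,-16],[0,0,0],1],
    [[-1,-17,-20],[0,0,0],1],
    [[-2,-34,-20],[0,0,0],1],
    [[-2,-50,-18],[0,0,0],1],
    [[-2,-50,-16],[0,0,0],1],
  ],
)

```text
clock: 4.53
tcp_pos: [0.5447, -0.0536, 0.0693]
orientation: [-0.0, 0.128, 0.992, 0.0]
wrist_force: [0.5, 0.1, 0.1]
finger_gap: -0.0002
grip_force: 0.0
```

Call:
move_arm(
  targets=[
    [[0,0,5],[0,0,0],1],
    [[0,0,10],[0,0,0],1],
    [[0,0,14],[0,0,0],1],
    [[0,0,16],[0,0,0],1],
    [[0,0,16],[0,0,0],1],
  ],
)

```text
clock: 5.15
tcp_pos: [0.5452, -0.0517, 0.0538]
orientation: [-0.0, 0.126, 0.992, 0.0]
wrist_force: [-1.3, -0.0, 3.9]
finger_gap: 0.0004
grip_force: 1.7
```

Call:
move_arm(
  targets=[
    [[0,0,0],[0,0,0],1],
    [[0,0,0],[0,0,0],1],
  ],
)

```text
clock: 5.4
tcp_pos: [0.5453, -0.0517, 0.0539]
orientation: [-0.0, 0.126, 0.992, 0.0]
wrist_force: [-1.8, 2.1, 3.9]
finger_gap: -0.0001
grip_force: 1.7
```

Key 2 responds much like key 1. Next is key 3.

Call:
move_arm(
  targets=[
    [[0,0,-16],[0,0,0],1],
    [[-1,-17,-20],[0,0,0],1],
    [[-2,-34,-20],[0,0,0],1],
    [[-2,-50,-18],[0,0,0],1],
    [[-2,-50,-16],[0,0,0],1],
  ],
)

```text
clock: 6.02
tcp_pos: [0.5341, -0.1026, 0.0693]
orientation: [-0.0, 0.128, 0.992, 0.0]
wrist_force: [-0.4, 0.8, 0.5]
finger_gap: -0.0001
grip_force: 0.0
```

Call:
move_arm(
  targets=[
    [[0,0,5],[0,0,0],1],
    [[0,0,10],[0,0,0],1],
    [[0,0,14],[0,0,0],1],
    [[0,0,16],[0,0,0],1],
    [[0,0,16],[0,0,0],1],
  ],
)

```text
clock: 6.65
tcp_pos: [0.5348, -0.1007, 0.0536]
orientation: [-0.0, 0.126, 0.992, 0.0]
wrist_force: [-0.6, 0.9, 0.3]
finger_gap: -0.0
grip_force: 0.0
```

Call:
move_arm(
  targets=[
    [[0,0,0],[0,0,0],1],
    [[0,0,0],[0,0,0],1],
  ],
)

```text
clock: 6.9
tcp_pos: [0.535, -0.101, 0.054]
orientation: [0.0, 0.127, 0.992, 0.0]
wrist_force: [0.7, -0.1, 1.1]
finger_gap: 0.0
grip_force: 0.0
```

Nothing touches at key 3 with the tips at 54 mm, so that is the latched one. I'll press it.

Call:
move_arm(
  targets=[
    [[0,0,2],[0,0,0],1],
    [[0,0,4],[0,0,0],1],
    [[0,0,6],[0,0,0],1],
    [[0,0,7],[0,0,0],1],
    [[0,0,7],[0,0,0],1],
  ],
)

```text
clock: 7.52
tcp_pos: [0.5351, -0.1011, 0.0475]
orientation: [0.0, 0.127, 0.992, -0.0]
wrist_force: [-1.9, 0.3, 7.3]
finger_gap: -0.0
grip_force: 3.3
```

Call:
move_arm(
  targets=[
    [[0,0,1],[0,0,0],1],
    [[0,0,1.5],[0,0,0],1],
    [[0,0,1.5],[0,0,0],1],
  ],
)

```text
clock: 7.9
tcp_pos: [0.5351, -0.1011, 0.047]
orientation: [0.001, 0.127, 0.992, -0.0]
wrist_force: [-3.7, 0.8, 12.9]
finger_gap: -0.0001
grip_force: 6.6
```

Call:
move_arm(
  targets=[
    [[0,0,-4],[0,0,0],1],
    [[0,0,-8.5],[0,0,0],1],
    [[0,0,-8.5],[0,0,0],1],
    [[0,0,-8.5],[0,0,0],1],
  ],
)

```text
clock: 8.4
tcp_pos: [0.5351, -0.1011, 0.0538]
orientation: [0.0, 0.127, 0.992, -0.0]
wrist_force: [-0.3, -0.3, 3.0]
finger_gap: 0.0001
grip_force: 1.7
```

At 54 mm the key now pushes back with 3 N, so it came up with the hand and its catch has let go. I'll back the hand away upward.

Call:
move_arm(
  targets=[
    [[0,0,-20],[0,0,0],1],
    [[0,0,-60],[0,0,0],1],
    [[0,0,-110],[0,0,0],1],
    [[0,0,-150],[0,0,0],1],
    [[0,0,-150],[0,0,0],1],
  ],
)

```text
clock: 9.02
tcp_pos: [0.5367, -0.1016, 0.2067]
orientation: [0.003, 0.127, 0.992, -0.001]
wrist_force: [-0.5, -1.3, -0.5]
finger_gap: -0.0001
grip_force: 0.0
```

Call:
move_arm(
  targets=[
    [[0,0,0],[0,0,0],1],
    [[0,0,0],[0,0,0],1],
    [[0,0,0],[0,0,0],1],
  ],
)

```text
clock: 9.4
tcp_pos: [0.5341, -0.1007, 0.2024]
orientation: [-0.001, 0.127, 0.992, 0.0]
wrist_force: [0.4, -0.6, -0.7]
finger_gap: 0.0004
grip_force: 0.0
```

Run:
```python
from h import *
s=env.get_state(); print(s["tcp_pos"],s["wrist_force"]); print(env.hand_in())
```

```text
[ 0.53408845 -0.10074049  0.20239232] [ 0.35684822 -0.62693403 -0.72336864]
the job is handed in; nothing more can be done
None
```

Key 3 was the latched one: I pressed it to its stop, felt it spring back up, lifted the hand clear and handed the job in at about 9.4 s; no verdict came back, and I didn't tap key 4 or take a last picture.

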